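# Lift a freshly painted cover plate off its drying stand with a lifter

## Task

The red cover plate on the drying stand is freshly painted and must not be touched by the robot. Take the C-shaped lifter by its wooden grip, slide its blade in under the plate, still resting on the stand, until the middle of the plate is straight below the grip, lift the plate straight up on the blade until it is at least 7 cm clear above the stand's rails, and finish there, still holding the lifter in the gripper with the plate steady and level on it. Never tip the plate noticeably, and leave the other things on the bench where they are.

Things in the scene. Friction and masses are not known exactly. Their poses are not given: they have to be found in the camera images.
- stand: Fixed drying stand. Origin: centre of its underside, on the bench; z up. Base 84 (its x) x 150 (its y) x 5 mm; two rails along x with black rubber tops, 82 mm long, 12 thick, centred at y = +-62 mm, tops at z = 60 mm. Between them, under the plate, a free channel 112 mm wide, z = 5 to 60 mm, open at both ends; its -x end looks roughly toward the robot: the blade goes in there, along +x.
- cover_centre (a point): Centre (half-way up) of the red painted cover plate, 80 (its x) x 140 (its y) x 6 mm, with four bolt holes and a raised pad 4 mm high on top; 0.15 to 0.3 kg. It lies flat and loose across both rails of the stand, centred within 6 mm, its axes within 4 degrees of the stand's, z up.
- lifter_grip (a point): Centre of the wooden grip of the lifter, a loose C-shaped steel tool, 0.32 kg, standing on its blade on the bench between robot and stand. x: forward, toward the blade's free edge; y: across; z: up. Grip 70 (x) x 24 (y) x 34 (z) mm, taken from above across its 24 mm; this point is 105 mm above the blade's underside. Balanced when the plate's centre is below the grip.
- lifter_blade (a point): Point on the lifter's blade, on its top face straight below the grip's centre, same axes. Blade 3 mm thick, y = -36 to +36, x = -65 to +50 mm from here. At its rear (x = -65 to -60) an upright spine 30 mm wide; from it a 6 mm arm, 18 mm wide, runs forward under the grip. Throat between blade and arm 79 mm high, open to front and sides.
- grinder_top (a point): Fixed point at the middle of the top of the bench grinder, 285 mm above the bench. The grinder is a solid obstacle right of the stand and lifter, 270 mm along world x and 390 mm along world y about this point. Farther right and back stand a buffing machine 311 mm high, and lamps to 450 mm behind the two machines: cross the bench well above and near its front edge.
- paint_tin: Bystander, loose, to be left where it is: small red paint tin, 77 mm wide and high, at the back behind the stand. Origin: centre of its underside.
- spanner: Bystander, loose, to be left where it is: steel combination spanner, 185 mm long, 7 mm thick, lying at the front edge of the bench on the left. Origin: centre of its underside.
- sprocket: Bystander, loose, to be left where it is: steel chain sprocket, 69 mm across, 19 mm high, lying flat at the front right. Origin: centre of its underside.
- piston: Bystander, loose, to be left where it is: grey aluminium piston, 68 mm across, 58 mm high, standing on its crown at the right. Origin: centre of its underside.

How it is judged:
On the way, in this order (a step that is already met when the one before it is completed fails the run):
1. the lifter is held in the gripper, raised off the bench, not yet under the plate (height (world z) of lifter_grip above 0.115 m and contact force between the fingers and lifter above 2 N and not (x of cover_centre in the frame of lifter_grip between -0.025 and 0.025 m and y of cover_centre in the frame of lifter_grip between -0.02 and 0.02 m and z of cover_centre in the frame of lifter_grip between -0.104 and -0.03 m)), for 0.2 s.
2. the blade is under the middle of the plate (within 25 mm lengthwise, 20 mm sideways) while the plate still rests on the stand (x of cover_centre in the frame of lifter_grip between -0.025 and 0.025 m and y of cover_centre in the frame of lifter_grip between -0.02 and 0.02 m and z of cover_centre in the frame of lifter_grip between -0.104 and -0.03 m and contact force between cover and stand above 0.3 N and contact force between the fingers and lifter above 2 N), for 0.1 s.
At the end, for the whole second after the job is handed in: Lifter held in the gripper, the plate on its blade alone: underside at least 65 mm above the rails, level within 7 deg (lifter 8.5), below 2 cm/s and 0.1 rad/s, centre within 25 mm lengthwise and 20 mm sideways below the grip, touching neither stand nor robot (x of cover_centre in the frame of lifter_grip between -0.025 and 0.025 m and y of cover_centre in the frame of lifter_grip between -0.02 and 0.02 m and z of cover_centre in the frame of lifter_grip between -0.104 and -0.03 m and z of cover_centre in the frame of stand above 0.128 m and angle between cover_centre's own z axis and vertical below 0.12 rad and angle between lifter_grip's own z axis and vertical below 0.15 rad and contact force between cover and lifter above 0.8 N and contact force between each of cover, lifter and stand below 0.05 N and contact force between the fingers and lifter above 2 N and contact force between each of the arm, the fingers and cover below 0.05 N and linear speed of cover below 0.02 m/s and angular speed of cover below 0.1 rad/s); the arm keeps its last pose, push and grip.
It fails at once if the robot touches the painted plate (contact force between any of the fingers, the arm and cover above 0.3 N).
It fails at once if the plate is tipped by more than 17 degrees (angle between cover_centre's own z axis and vertical above 0.3 rad).
It fails at once if a bystander is moved by more than 2 cm (distance of any of paint_tin, spanner, sprocket, piston from where it was at the start of the episode above 0.02 m).
It also fails if it takes over 48 s, if anything falls off the work surface, if the arm or the gripper's body presses on something with over 40 N, if the wrist force passes 120 N, or if a joint passes its speed limit or range.

## Robot

A 6-joint arm with a two-finger parallel gripper is mounted at the origin on a cart in front of the work surface, level with it; the furniture and walls round the work are solid. World frame = base frame: x ahead of the robot, y to its left, z up, the work surface at z = 0. Lengths are in m, angles in rad, forces in N, time in s.
With the tool pointing down it reaches from about 0.425 to 0.925 m from the base axis. Payload 12.5 kg.
Tool frame: the origin (TCP) lies at the very end of the fingers, on their centre line; the grasp point (between the pads) lies 19 mm behind it (robot.grasp_offset is the distance from the TCP to the grasp point, in m); z points along the fingers, y is the line along which they close (so a half turn about z gives the same grasp; the last joint's range is limited). The gripper opens to 85 mm and grips with 20 to 120 N. Pads are 22 mm wide; open, the fingers measure 114 mm over their backs; the gripper's body (76 mm by 85 mm) begins 54 mm behind the grasp point. The pads swing forward as they close: fully open they stand 13 mm farther back than shut.
Start: joints at [1, 0.491, 1.559, -0, 1.092, -0.106], TCP at [0.28, 0.559, 0.231] pointing down, gripper open.
Joint ranges: [-3.1, 3.1], [-0.84, 2.19], [0.05, 2.79], [-1.13, 4.28], [0.06, 2.93], [-2.69, 2.69]. Speed limits (rad/s): [2.22, 2.22, 2.79, 3.14, 3.14, 3.14].

## Interface

Orientations are given as a unit quaternion [x, y, z, w].
In Python, from rig import robot gives the robot as it stands.
- The arm moves only by the shell command python3 -m pendant 'ROWS'. ROWS is text: rows parted by semicolons, each of 7 numbers parted by spaces: the shift along the tool's x, y, z in cm, then the turn, a rotation vector about the tool's x, y, z in degrees, then the opening, from 0 (shut) to 1 (fully open). In form: x y z wx wy wz claw; .... A call has 1 to 10 rows; each row is the pose to reach, as a shift and turn from the pose commanded when the call began, along the tool's axes at that moment; what a row does not reach only later rows make up. A row lasts 1/8 s, in which the tool goes at most 62.5 mm and 10.7 degrees, less where a joint would pass 70% of its speed; a pose out of reach is approached as far as the arm can. A call with a gripper value outside its range is refused whole. The fingers move at their own pace and stop on an object; the grip force is fixed at half the most. Time passes only in rows, so rows that repeat a pose let the fingers close. It gives the time, the measured TCP pose, the force, the opening and the grip force at its end, in the units of the state.
- robot.sense(): the state, without advancing time (a new reading comes with each control period).
- robot.camera(name): name is "scene" or "top"; returns (picture, depth): 420x560x3 uint8, red, green, blue; 420x560 float32, m along the optical axis (not along the pixel's ray), 0 where there is no reading.
- robot.get_calibration(name): a dict with "camera_matrix" (3x3 intrinsics, pixels), "distortion" ([k1, k2, p1, p2, k3] as OpenCV has them; the pictures are not rectified), "rvec" (rotation vector, rad) and "tvec" (3), from world to camera coordinates, as OpenCV has them. Camera axes: x right, y down, z forward; pixel columns grow to the right and rows downward; lengths in m; the calibration is good to about 2 mm. A picture is of the moment at which its call begins. get_calibration takes no time and is no camera call.
- robot.job_done(): hands the job in; it is judged then, once.
The state is a dict: "time_s": time; "joints": joint angles; "qvel": joint speeds; "effort": joint torques, N m; "position": TCP position; "tool_rot": TCP orientation; "force": force on the tool from outside, world axes, zero at the start; "ft_torque": the same for the moment, N m; "opening": finger opening in m; "grasp_force": force on a finger pad.
Only numpy, scipy, OpenCV 4.12 (cv2) and the standard library are available. Lean on these libraries where they do the work, as an engineer would, in place of code of your own. Each camera call takes 0.05 s, during which the arm holds its last target. There are 200 camera calls.

## Working session

There is one attempt and no reset: what is moved stays moved. The work goes in short steps, Python scripts to look and compute and a shell command to move; the robot and the scene stay as the last step left them, time stands still between calls to the robot, and variables do not carry over. Pictures are saved under pics/ and viewed, at most 10 in all, crops included, and the job is handed in when it is done.

```bash
mkdir -p pics; cat > h.py <<'E'
import numpy as np,cv2
from rig import robot
def shot(n,f):
    p,d=robot.camera(n); cv2.imwrite('pics/'+f+'.png',p[:,:,::-1]); np.savez('pics/'+f+'.npz',p=p,d=d); return p,d
def cal(n):
    c=robot.get_calibration(n); K=np.array(c['camera_matrix'],float).reshape(3,3); D=np.array(c['distortion'],float)
    R=cv2.Rodrigues(np.array(c['rvec'],float))[0]; t=np.array(c['tvec'],float).ravel(); return K,D,R,t
def plane(n,uv,z):
    K,D,R,t=cal(n); u=cv2.undistortPoints(np.array(uv,float).reshape(-1,1,2),K,D)[:,0]
    r=np.c_[u,np.ones(len(u))]@R; o=-R.T@t
    return o+r*((z-o[2])/r[:,2])[:,None]
def cloud(n,d):
    K,D,R,t=cal(n); v,u=np.mgrid[:d.shape[0],:d.shape[1]]
    q=cv2.undistortPoints(np.c_[u.ravel(),v.ravel()].astype(float).reshape(-1,1,2),K,D)[:,0]
    P=(np.c_[q,np.ones(len(q))]*d.reshape(-1,1)-t)@R; P[d.ravel()==0]=np.nan
    return P.reshape(*d.shape,3)
def pix(n,P):
    c=robot.get_calibration(n); K,D,R,t=cal(n); return cv2.projectPoints(np.array(P,float).reshape(-1,1,3),R and 0 or cv2.Rodrigues(R)[0],t,K,D)[0][:,0] if False else cv2.projectPoints(np.array(P,float).reshape(-1,1,3),cv2.Rodrigues(R)[0],t,K,D)[0][:,0]
E
sed -i '/^def pix/,$d' h.py
cat >> h.py <<'E'
def pix(n,P):
    K,D,R,t=cal(n); return cv2.projectPoints(np.array(P,float).reshape(-1,1,3),cv2.Rodrigues(R)[0],t,K,D)[0][:,0]
E
python3 - <<'E'
from h import *
shot('scene','s0');shot('top','t0')
for n in('scene','top'):
    K,D,R,t=cal(n);print(n,-R.T@t)
s=robot.sense();print(s['time_s'],s['position'],s['tool_rot'],s['opening'])
E
```

```text
scene [-0.2629706  -0.04601195  1.36767047]
top [ 0.43606281 -0.04203155  1.34242311]
0.1 [0.28002324 0.55853417 0.23080132] [ 2.30307739e-01  9.73117729e-01 -4.54022726e-04 -1.58412442e-04] 0.08520046453618582
```

View pics/s0.png

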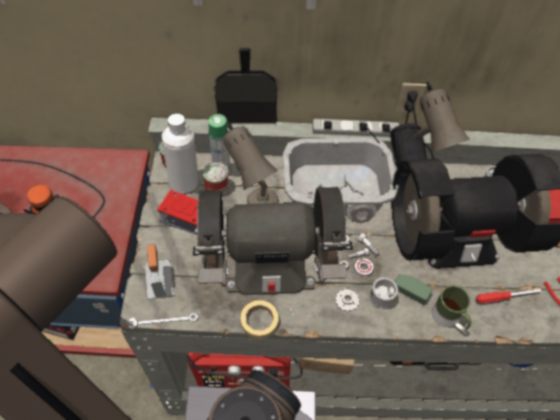

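View pics/t0.png

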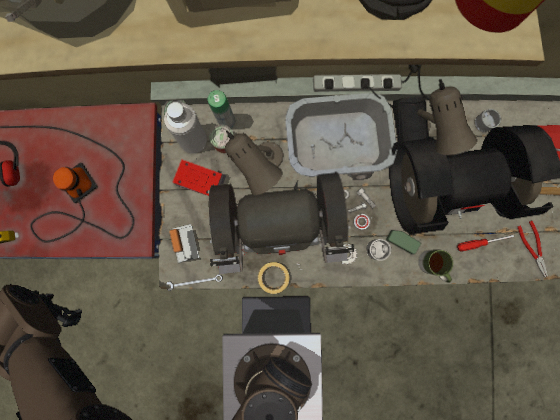

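The top view shows the red plate at about (198,177), the lifter's orange grip at about (178,243), the spanner at (195,282) and the grinder at (278,218). In the scene view the plate is at (182,210) and the grip at (153,258).

```bash
python3 - <<'E'
from h import *
big=[]
for n,f,c in(('top','t0',(150,140,120,140)),('scene','s0',(120,180,120,160))):
    z=np.load(f'pics/{f}.npz');p,d=z['p'],z['d'];C=cloud(n,d)
    h=cv2.cvtColor(p,cv2.COLOR_RGB2HSV)
    x0,y0,w,hh=c
    roi=np.zeros(d.shape,bool);roi[y0:y0+hh,x0:x0+w]=1
    for nm,lo,hi in(('red',174,5),('orange',7,15)):
        H=h[...,0]; m=((H>=lo)|(H<=hi)) if lo>hi else (H>=lo)&(H<=hi)
        m=m&roi&(h[...,1]>150)&(h[...,2]>60)
        k,l,s,ce=cv2.connectedComponentsWithStats(m.astype(np.uint8))
        for i in range(1,k):
            if s[i,4]<40: continue
            q=C[l==i];q=q[~np.isnan(q[:,0])]
            print(n,nm,s[i],ce[i].round(1),'med',np.median(q,0).round(4),'zq',np.percentile(q[:,2],[5,50,95]).round(4))
            pts=np.argwhere(l==i)[:,::-1].astype(np.float32)
            zt=0.0665 if nm=='red' else 0.122
            W=plane(n,pts,zt)[:,:2].astype(np.float32)
            r=cv2.minAreaRect(W*1000);print('  rect',r, cv2.boxPoints(r).round(0).tolist())
    big.append(cv2.resize(p[y0:y0+hh,x0:x0+w][:,:,::-1],None,fx=3.3,fy=3.3,interpolation=cv2.INTER_CUBIC)[:460])
cv2.imwrite('pics/c0.png',np.hstack([b[:460] for b in big]))
E
```

```text
top red [173 160  49  36 996] [195.9 177. ] med [0.657  0.2293 0.0669] zq [0.0622 0.0669 0.0717]
  rect ((655.0096435546875, 226.27633666992188), (141.57757568359375, 79.78448486328125), 69.58180236816406) [[593.0, 174.0], [668.0, 146.0], [717.0, 279.0], [642.0, 307.0]]
top orange [170 229  12  23 165] [175.3 240. ] med [0.4576 0.2794 0.1215] zq [0.1135 0.1215 0.1259]
  rect ((457.7821350097656, 279.2493896484375), (65.8146743774414, 23.79128646850586), 13.062910079956055) [[423.0, 283.0], [428.0, 260.0], [493.0, 275.0], [487.0, 298.0]]
scene red [205 181  21   8 102] [215. 185.] med [0.7518 0.1449 0.0472] zq [0.0341 0.0472 0.0589]
  rect ((738.350830078125, 142.91683959960938), (25.737152099609375, 60.61476516723633), 6.655738830566406) [[722.0, 172.0], [729.0, 111.0], [755.0, 114.0], [748.0, 175.0]]
scene red [158 191  40  34 844] [179.9 207. ] med [0.6515 0.2374 0.0654] zq [0.0596 0.0654 0.0713]
  rect ((652.4114379882812, 230.15646362304688), (128.845458984375, 81.97684478759766), 68.78783416748047) [[591.0, 185.0], [667.0, 155.0], [714.0, 275.0], [638.0, 305.0]]
```

View pics/c0.png

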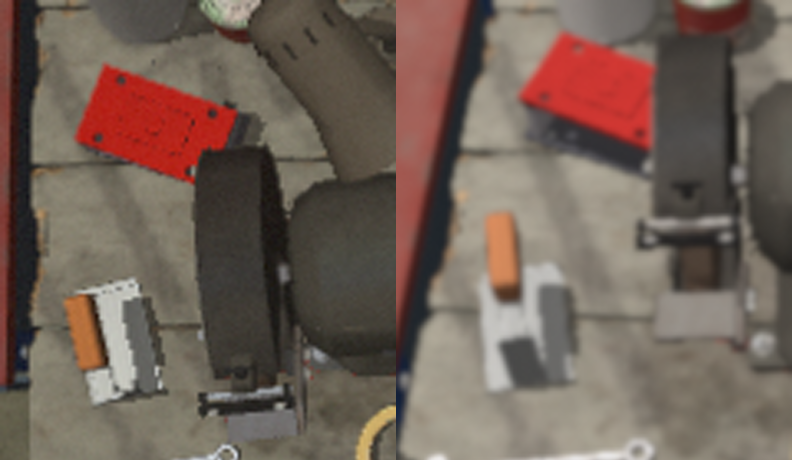

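The crop shows the plate on the stand, turned about -20°, with its right-hand end near the grinder wheel. The lifter's grip faces the stand at about +13°, with its spine toward the robot. Next I check the grinder's clearance and work out the moves.

```bash
python3 - <<'E'
from h import *
for n,f in(('top','t0'),('scene','s0')):
    C=cloud(n,np.load(f'pics/{f}.npz')['d']).reshape(-1,3);C=C[~np.isnan(C[:,0])]
    m=(C[:,0]>.35)&(C[:,0]<.98)&(C[:,1]<.42)&(C[:,1]>-.3)&(C[:,2]>.1)&(C[:,2]<.6)
    Q=C[m]
    for x in np.arange(.36,.96,.05):
        q=Q[(abs(Q[:,0]-x)<.025)&(Q[:,1]<.24)]
        q2=Q[(abs(Q[:,0]-x)<.025)&(Q[:,1]>=.1)]
        if len(q)>5: print(n,round(x,2),'ymax98',np.percentile(q[:,1],98).round(3),'zmax',np.percentile(q[:,2],98).round(3), 'tall y>.1:',len(q2), (q2[:,2].max().round(3) if len(q2) else ''))
s=robot.sense()
from scipy.spatial.transform import Rotation as Ro
R=Ro.from_quat(s['tool_rot']).as_matrix()
P=np.array(s['position'])
print('to grip above z .20',(R.T@(np.array([.4577,.2793,.20])-P)*100).round(2),'yaw y',np.degrees(np.arctan2(R[1,1],R[0,1])))
print(np.array(s['force']).round(1))
E
```

```text
top 0.36 ymax98 0.141 zmax 0.169 tall y>.1: 124 0.171
top 0.41 ymax98 0.144 zmax 0.279 tall y>.1: 324 0.286
top 0.46 ymax98 0.14 zmax 0.279 tall y>.1: 498 0.282
top 0.51 ymax98 0.142 zmax 0.282 tall y>.1: 365 0.284
top 0.56 ymax98 0.147 zmax 0.3 tall y>.1: 368 0.279
top 0.61 ymax98 0.147 zmax 0.331 tall y>.1: 194 0.249
top 0.66 ymax98 0.088 zmax 0.367 tall y>.1: 0 
top 0.71 ymax98 0.091 zmax 0.369 tall y>.1: 0 
top 0.76 ymax98 0.239 zmax 0.224 tall y>.1: 522 0.23
top 0.81 ymax98 0.238 zmax 0.272 tall y>.1: 806 0.276
top 0.86 ymax98 0.226 zmax 0.228 tall y>.1: 428 0.304
top 0.91 ymax98 0.224 zmax 0.31 tall y>.1: 1134 0.324
scene 0.36 ymax98 0.144 zmax 0.25 tall y>.1: 183 0.257
scene 0.41 ymax98 0.143 zmax 0.274 tall y>.1: 678 0.287
scene 0.46 ymax98 0.14 zmax 0.277 tall y>.1: 604 0.283
scene 0.51 ymax98 0.142 zmax 0.281 tall y>.1: 329 0.283
scene 0.56 ymax98 0.146 zmax 0.306 tall y>.1: 208 0.276
scene 0.61 ymax98 0.105 zmax 0.333 tall y>.1: 36 0.244
scene 0.66 ymax98 0.092 zmax 0.366 tall y>.1: 0 
scene 0.71 ymax98 0.09 zmax 0.368 tall y>.1: 0 
scene 0.76 ymax98 0.239 zmax 0.224 tall y>.1: 929 0.271
scene 0.81 ymax98 0.238 zmax 0.269 tall y>.1: 855 0.276
scene 0.86 ymax98 0.165 zmax 0.226 tall y>.1: 368 0.309
scene 0.91 ymax98 0.207 zmax 0.424 tall y>.1: 975 0.353
to grip above z .20 [-28.4  -16.99   3.09] yaw y 63.369618978471905
[-0.9  0.9  0.1]
```

```bash
python3 -m pendant '-5 -3 0 0 0 -10 1; -10 -6 0 0 0 -20 1; -15 -9 0 0 0 -30 1; -20 -12 1 0 0 -39.7 1; -25 -15 2 0 0 -39.7 1; -28.4 -17 3.1 0 0 -39.7 1; -28.4 -17 3.1 0 0 -39.7 1; -28.4 -17 3.1 0 0 -39.7 1; -28.4 -17 3.1 0 0 -39.7 1'
python3 - <<'E'
from h import *
p,d=shot('scene','s1');p2,d=shot('top','t1')
cv2.imwrite('pics/c1.png',np.hstack([cv2.resize(q[150:330,80:260][:,:,::-1],None,fx=2.2,fy=2.2,interpolation=cv2.INTER_CUBIC) for q in(p,p2)]))
E
```

```text
time_s: 1.23
position: [0.4573, 0.2803, 0.2005]
tool_rot: [-0.114, 0.993, 0.0, 0.0]
force: [-1.3, 0.9, 1.0]
opening: 0.0856
grasp_force: 0.0
```

View pics/c1.png

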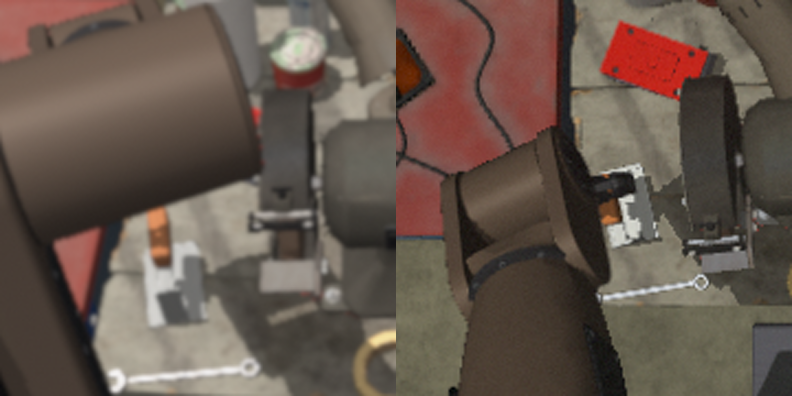

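The arm hides part of the grip, but the tool is above it and aligned, with the lifter and plate undisturbed. I go down and close.

```bash
python3 -m pendant '0 0 4 0 0 0 1; 0 0 8 0 0 0 1; 0 0 11.2 0 0 0 1; 0 0 11.2 0 0 0 1; 0 0 11.2 0 0 0 0; 0 0 11.2 0 0 0 0; 0 0 11.2 0 0 0 0; 0 0 11.2 0 0 0 0; 0 0 11.2 0 0 0 0; 0 0 11.2 0 0 0 0'
python3 -m pendant '0 0 0 0 0 0 0;0 0 0 0 0 0 0;0 0 -1 0 0 0 0; 0 0 -2 0 0 0 0; 0 0 -3 0 0 0 0; 0 0 -3 0 0 0 0; 0 0 -3 0 0 0 0'
python3 - <<'E'
from h import *
p,d=shot('scene','s2');p2,d=shot('top','t2')
cv2.imwrite('pics/c2.png',np.hstack([cv2.resize(q[150:330,80:260][:,:,::-1],None,fx=2.2,fy=2.2,interpolation=cv2.INTER_CUBIC) for q in(p,p2)]))
E
```

```text
time_s: 2.58
position: [0.458, 0.2797, 0.0889]
tool_rot: [-0.114, 0.993, 0.0, 0.0]
force: [-2.0, 1.9, 6.8]
opening: 0.023
grasp_force: 62.6
time_s: 3.45
position: [0.4577, 0.2794, 0.1182]
tool_rot: [-0.114, 0.994, -0.0, -0.0]
force: [0.8, -0.2, -3.2]
opening: 0.0232
grasp_force: 61.2
```

View pics/c2.png

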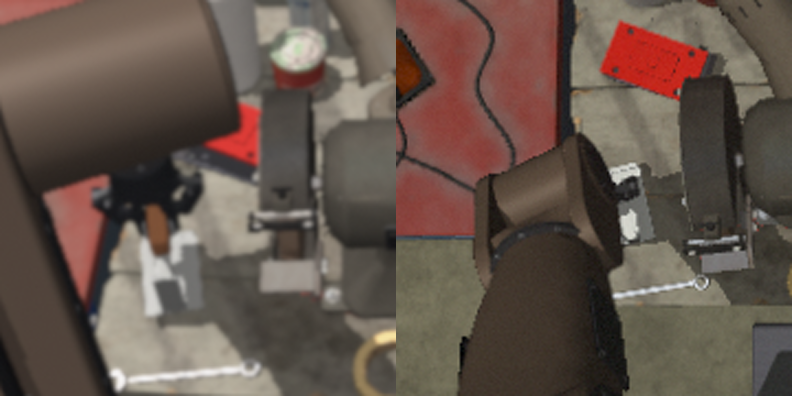

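The grip is held and the lifter is off the bench. Its blade is visible below the gripper at right crop (632,205). I turn it to the plate's heading and move to the channel entrance.

```bash
python3 -m pendant '-1 -0.4 0 0 0 5 0; -2 -0.8 0 0 0 10 0; -3.2 -1.2 0 0 0 16 0; -4.4 -1.6 0 0 0 22 0; -5.6 -2 0 0 0 28 0; -6.8 -2.4 0 0 0 33.4 0; -7.6 -2.7 0 0 0 33.4 0; -7.6 -2.7 0 0 0 33.4 0; -7.6 -2.7 0 0 0 33.4 0'
python3 - <<'E'
from h import *
p,d=shot('scene','s3');p2,d=shot('top','t3')
cv2.imwrite('pics/c3.png',np.hstack([cv2.resize(q[a:a+120,130:250][:,:,::-1],None,fx=3.3,fy=3.3,interpolation=cv2.INTER_CUBIC) for q,a in((p,180),(p2,150))]))
E
```

```text
time_s: 4.68
position: [0.5375, 0.2703, 0.1181]
tool_rot: [0.176, 0.984, -0.0, -0.0]
force: [-0.7, -0.9, -3.1]
opening: 0.0231
grasp_force: 61.2
```

View pics/c3.png

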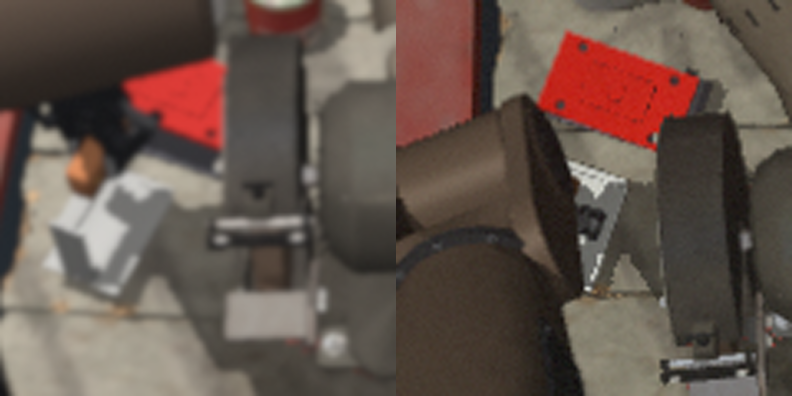

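The blade's right front corner is at top crop (628,180), full image about (200,204.5). The rear right corner is at about (188,239). The plate is untouched, so I check the lifter's pose against these corners.

```bash
python3 - <<'E'
from h import *
s=robot.sense();g=np.array(s['position'])
a=np.radians(-20.4);X=np.array([np.cos(a),np.sin(a)]);Y=np.array([-X[1],X[0]])
for uv in((200.3,204.5),(188.2,238.8)):
    w=plane('top',[uv],.0325)[0][:2]-g[:2];print('corner rel grip x,y mm',(w@X*1000).round(1),(w@Y*1000).round(1))
d=np.array([.655,.2263])-g[:2];print('plate rel',d@X*1000,d@Y*1000)
# blade height & plate now
z=np.load('pics/t3.npz');C=cloud('top',z['d']);q=C[200:235,180:205].reshape(-1,3)
q=q[~np.isnan(q[:,0])];r=(q[:,:2]-g[:2]);bx=r@X;by=r@Y
m=(by<-.022)&(by>-.032)&(bx>-.055)&(bx<.045)&(q[:,2]<.06)
A=np.c_[bx[m],by[m],np.ones(m.sum())];c=np.linalg.lstsq(A,q[m,2],rcond=None)[0];print(m.sum(),'pitch slope,..,z',c.round(4),np.median(q[m,2]))
p=z['p'];h=cv2.cvtColor(p,cv2.COLOR_RGB2HSV);H=h[...,0]
mk=(((H>=174)|(H<=5))&(h[...,1]>150)&(h[...,2]>60)).astype(np.uint8);mk[:,:165]=0;mk[:155]=0;mk[200:]=0;mk[:,235:]=0
pts=np.argwhere(mk)[:,::-1];print(cv2.minAreaRect((plane('top',pts,.0665)[:,:2]*1000).astype(np.float32)))
E
```

```text
corner rel grip x,y mm 50.3 -33.9
corner rel grip x,y mm -66.8 -35.7
plate rel 125.4853479316802 -0.4047867777416084
124 pitch slope,..,z [-0.0092  2.5549  0.0933] 0.030191964423467346
((654.6945190429688, 226.1521759033203), (141.19895935058594, 80.11101531982422), 69.66976928710938)
```

The lifter sits as expected, 125.5 mm behind the plate's centre and in line with it. I slide it in.

```bash
python3 -m pendant '-1 0 0 0 0 0 0; -2 0 0 0 0 0 0; -3 0 0 0 0 0 0; -4 0 0 0 0 0 0; -5 0 0 0 0 0 0; -6 0 0 0 0 0 0; -6.5 0 0 0 0 0 0; -6.5 0 0 0 0 0 0'
python3 -m pendant '-1 0 0 0 0 0 0; -2 0 0 0 0 0 0; -3 0 0 0 0 0 0; -4 0 0 0 0 0 0; -5 0 0 0 0 0 0; -6 0 0 0 0 0 0; -6 0 0 0 0 0 0; -6 0 0 0 0 0 0;-6 0 0 0 0 0 0'
python3 - <<'E'
from h import *
p,d=shot('scene','s4');p2,d=shot('top','t4')
cv2.imwrite('pics/c4.png',np.hstack([cv2.resize(q[a:a+120,130:250][:,:,::-1],None,fx=3.3,fy=3.3,interpolation=cv2.INTER_CUBIC) for q,a in((p,150),(p2,130))]))
E
```

```text
time_s: 5.78
position: [0.5991, 0.2476, 0.1182]
tool_rot: [0.177, 0.984, 0.0, -0.0]
force: [-0.1, -0.3, -3.5]
opening: 0.023
grasp_force: 61.2
time_s: 6.9
position: [0.6549, 0.2271, 0.1184]
tool_rot: [0.176, 0.984, 0.0, -0.0]
force: [-0.1, -0.1, -2.9]
opening: 0.0234
grasp_force: 61.1
```

View pics/c4.png

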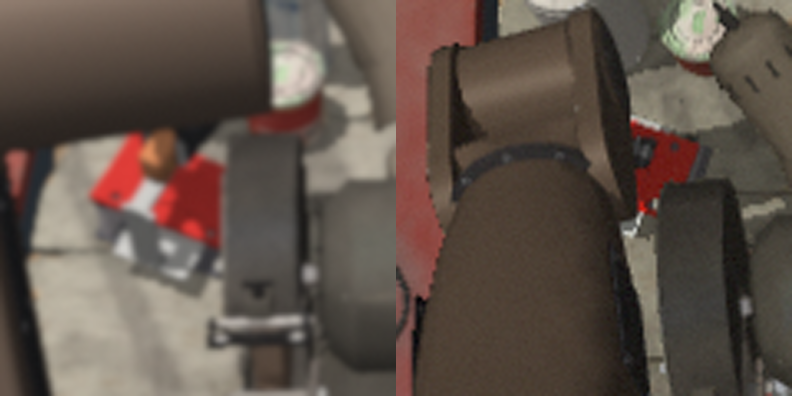

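The blade is under the plate, the plate hasn't moved, and there is no contact force. Now I lift straight up, slowly through contact.

```bash
python3 -m pendant '0 0 -0.8 0 0 0 0; 0 0 -1.6 0 0 0 0; 0 0 -2.2 0 0 0 0; 0 0 -2.5 0 0 0 0; 0 0 -2.8 0 0 0 0; 0 0 -3.1 0 0 0 0; 0 0 -3.4 0 0 0 0; 0 0 -3.7 0 0 0 0; 0 0 -4 0 0 0 0; 0 0 -4 0 0 0 0'
python3 -m pendant '0 0 -0.4 0 0 0 0; 0 0 -1 0 0 0 0; 0 0 -1.8 0 0 0 0; 0 0 -2.6 0 0 0 0; 0 0 -3.4 0 0 0 0; 0 0 -4 0 0 0 0; 0 0 -4 0 0 0 0'
```

```text
time_s: 8.25
position: [0.6553, 0.2269, 0.1586]
tool_rot: [0.176, 0.984, 0.0, 0.0]
force: [0.2, -1.0, -6.1]
opening: 0.0234
grasp_force: 60.9
time_s: 9.12
position: [0.6553, 0.227, 0.1989]
tool_rot: [0.176, 0.984, 0.0, 0.0]
force: [0.0, 1.6, -4.9]
opening: 0.0234
grasp_force: 60.9
```

```bash
python3 -m pendant '0 0 -0.4 0 0 0 0; 0 0 -1.2 0 0 0 0; 0 0 -2 0 0 0 0; 0 0 -2.8 0 0 0 0; 0 0 -3.4 0 0 0 0; 0 0 -3.8 0 0 0 0; 0 0 -3.8 0 0 0 0; 0 0 -3.8 0 0 0 0; 0 0 -3.8 0 0 0 0; 0 0 -3.8 0 0 0 0'
python3 - <<'E'
from h import *
p,d=shot('scene','s5');p2,d2=shot('top','t5')
cv2.imwrite('pics/c5.png',np.hstack([cv2.resize(q[a:a+120,130:250][:,:,::-1],None,fx=3.3,fy=3.3,interpolation=cv2.INTER_CUBIC) for q,a in((p,150),(p2,130))]))
for n,p,d in(('scene',p,d),('top',p2,d2)):
    C=cloud(n,d);h=cv2.cvtColor(p,cv2.COLOR_RGB2HSV);H=h[...,0]
    q=C[((H>=174)|(H<=5))&(h[...,1]>150)&(h[...,2]>60)];q=q[(abs(q[:,0]-.655)<.11)&(abs(q[:,1]-.226)<.11)&(q[:,2]>.12)]
    A=np.c_[q[:,:2]-[.655,.226],np.ones(len(q))];print(n,len(q),np.linalg.lstsq(A,q[:,2],rcond=None)[0].round(3),np.median(q,0),q.min(0),q.max(0))
E
```

```text
time_s: 10.38
position: [0.6551, 0.2269, 0.2361]
tool_rot: [0.176, 0.984, -0.0, -0.0]
force: [0.2, 1.0, -5.6]
opening: 0.0233
grasp_force: 60.9
scene 93 [-0.036 -0.001  0.153] [0.6107955  0.19187338 0.15507183] [0.59341451 0.17448144 0.1467287 ] [0.62262569 0.22096886 0.16116855]
top 462 [-0.207 -0.429  0.142] [0.64156483 0.1853852  0.15672308] [0.55964576 0.13955802 0.14632493] [0.69676908 0.22523668 0.49548976]
```

View pics/c5.png

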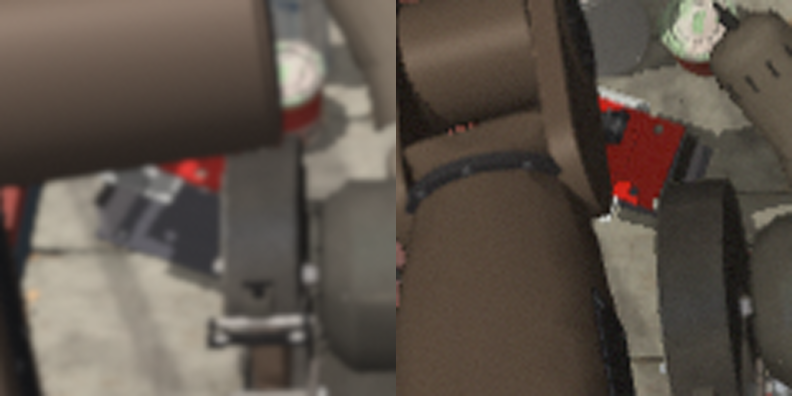

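The plate is up on the blade with its top at z ≈ 0.155, and the stand is empty below it. The wrist force matches the plate's weight. I let it settle briefly and hand in.

```bash
python3 -m pendant '0 0 0 0 0 0 0; 0 0 0 0 0 0 0; 0 0 0 0 0 0 0; 0 0 0 0 0 0 0; 0 0 0 0 0 0 0'
python3 -c "
from h import *
C=cloud('top',np.load('pics/t5.npz')['d']);z=np.load('pics/t5.npz')['p'];h=cv2.cvtColor(z,cv2.COLOR_RGB2HSV);H=h[...,0]
q=C[((H>=174)|(H<=5))&(h[...,1]>150)];q=q[(abs(q[:,0]-.655)<.11)&(abs(q[:,1]-.226)<.11)&(q[:,2]>.12)&(q[:,2]<.18)]
print(np.linalg.lstsq(np.c_[q[:,:2]-[.655,.226],np.ones(len(q))],q[:,2],rcond=None)[0].round(3))
print(robot.job_done())"
```

```text
time_s: 11.1
position: [0.6552, 0.2269, 0.2363]
tool_rot: [0.176, 0.984, 0.0, 0.0]
force: [-0.1, 0.6, -5.6]
opening: 0.0228
grasp_force: 60.9
[0.01  0.026 0.158]
the job is handed in; nothing more can be done
None
```

I lifted the plate on the blade to about 8.5 cm clear of the rails, level to within about 2°, with the lifter still in the gripper, and handed the job in at 11.1 s; no verdict was returned.

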